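Tip a casting onto its flange and clamp it in the corner stop

TASK

The casting stands on end on the bench. Without picking it up, push it over so that it lies flat on its flange with the raised ring facing up. Then slide it along the bench until its long side is flush against the long fence of the corner stop and its end is flush against the short end stop, and swing the hold-down arm down until its rubber pad rests on the casting; leave the grease tin and the black-capped spray can beside the end stop where they are.

Things in the scene. Friction and masses are not known exactly. Their poses are not given: they have to be found in the camera images.
- casting_center (a point): Bare grey metal casting standing on end: 150 mm tall, 90 mm wide, 58 mm thick, 0.65 to 0.95 kg. Its mid-point. Own z: along the length, up at the start. Own x: out of the ringed face; on the opposite, -x, side is a flat flange 10 mm thick, 90 mm wide; the body is 76 mm wide, so the flange overhangs 7 mm on each long side. Lying on its flange: point 29 mm up, plain upper face 58 mm up.
- casting_ring (a point): Middle of the casting's raised ring (48 mm across, 8 mm proud, so this point is 37 mm from casting_center along own x). Near the face's corners are four bolt heads, 4 mm proud. At the start the ring faces along the fence, away from the end stop, within 22 degrees; pushed over from the ring side it falls towards the end-stop side, its length roughly along the fence.
- corner (a point): Inner corner, at bench level, of a dark steel corner stop fixed to the bench; its bars are 25 mm high, 16 mm thick. Own +y runs along the 170 mm long fence (inner face x = 0), -x along the 70 mm end stop (inner face y = 0). The casting goes in the quarter -x, +y, lengthwise along the fence: its point is then at x = -45 mm, y = 75 mm.
- clamp (a joint): Angle of the hold-down arm above level, rad: 1.2 to 1.5 (nearly upright) at the start, 0 with its pad on the lying casting; empty it goes to -0.2. The hinge line is parallel to the fence, 32 mm behind its inner face (x = +32 mm) and 80 mm above the bench. The arm stands at y = 125 mm from the corner and swings over to -x. The hinge is stiff (about 2.5 N at the knob) and stays where left.
- clamp_knob (a point): Centre of the black ball knob, 24 mm across, at the end of the hold-down arm, 108 mm from the hinge line. The arm is a steel bar 14 mm wide, 12 mm thick, with a round rubber pad, 18 mm across, under it 77 mm from the hinge.
- tin_center (a point): Grease tin, 68 mm across, 72 mm tall, standing loose beyond the left end of the fence; its centre, half-way up. To be left alone.
- can_center (a point): Tall spray can with a black cap, 56 mm across, 185 mm tall, standing loose just outside the end stop; its centre, half-way up. To be left alone.

How it is judged:
On the way, in this order (a step that is already met when the one before it is completed fails the run):
1. the casting lies flat on its flange, ring up, with the hold-down arm still raised (angle between casting_center's own x axis and vertical below 0.06 rad and height (world z) of casting_center below 0.035 m and value of joint clamp above 0.9 rad), for 0.2 s.
2. the casting lies flush in the corner, with the hold-down arm still raised (all of step 1 and x of casting_center in the frame of corner between -0.05 and -0.04 m and y of casting_center in the frame of corner between 0.07 and 0.08 m and angle between the z axis of casting_center and the y axis of corner, either way round below 0.04 rad), for 0.2 s.
At the end, for the whole second after the job is handed in: The casting lies on its flange, ring up (within 0.06 rad), flush in the corner: its centre within 5 mm of 45 mm from the fence and of 75 mm from the end stop, its length parallel to the fence within 0.04 rad; the hold-down arm is down on it (within 0.05 rad of level) (angle between casting_center's own x axis and vertical below 0.06 rad and height (world z) of casting_center below 0.035 m and x of casting_center in the frame of corner between -0.05 and -0.04 m and y of casting_center in the frame of corner between 0.07 and 0.08 m and angle between the z axis of casting_center and the y axis of corner, either way round below 0.04 rad and value of joint clamp between -0.05 and 0.05 rad and velocity of joint clamp below 0.05 rad/s); the robot touches nothing.
It fails at once if the casting is picked up off the bench (height (world z) of casting_center above 0.105 m).
It fails at once if the grease tin is moved more than 25 mm (distance of tin_center from where it was at the start of the episode above 0.025 m).
It fails at once if the spray can is moved more than 25 mm (distance of can_center from where it was at the start of the episode above 0.025 m).
It also fails if it takes over 67 s, if anything falls off the work surface, if the arm or the gripper's body presses on something with over 40 N, if the wrist force passes 120 N, or if a joint passes its speed limit or range.

ROBOT

A 6-joint arm with a two-finger parallel gripper is mounted at the origin on a cart in front of the work surface, level with it; the furniture and walls round the work are solid. World frame = base frame: x ahead of the robot, y to its left, z up, the work surface at z = 0. Lengths are in m, angles in rad, forces in N, time in s.
With the tool pointing down it reaches from about 0.3 to 0.825 m from the base axis. Payload 5.4 kg.
Tool frame: the origin (TCP) lies at the very end of the fingers, on their centre line; the grasp point (between the pads) lies 19 mm behind it; z points along the fingers, y is the line along which they close (so a half turn about z gives the same grasp; the last joint's range is limited). The gripper opens to 92 mm and grips with 3 to 60 N. Pads are 20 mm wide; open, the fingers measure 128 mm over their backs; the gripper's body (75 mm by 189 mm) begins 69 mm behind the grasp point.
Start: joints at [-1.395, 0.158, 1.597, -0, 1.386, -0.21], TCP at [0.216, -0.533, 0.215] pointing down, gripper open.
Joint ranges: [-2.91, 2.91], [-0.94, 2.29], [0.18, 2.7], [-1.29, 4.43], [0.17, 2.64], [-3, 3]. Speed limits (rad/s): [2.57, 2.57, 3.14, 3.14, 3.14, 3.14].

INTERFACE

Orientations are given as a rotation vector (axis times angle).
In Python, from workcell import bot gives the robot as it stands. Calls block until the motion is done:
- bot.goto(position, orientation): joint-space move of the TCP to a pose.
- bot.line_to(position, rot=None, max_speed=0.15): straight line of the TCP; rot=None keeps the orientation; max_speed is the mean speed in m/s.
- bot.set_joints(angles): joint-space move.
- bot.set_gripper(opening, newtons=None): opening from 0.0 (shut) to 1.0 (fully open); newtons is the grip in N (None keeps the last); returns when the fingers have stopped.
- bot.hold(seconds).
- bot.inverse_kinematics(position, orientation): joint angles nearest the present ones, or None.
- bot.read_camera(name): name is "scene" or "top" or "wrist"; returns a dict with "pixels" (384x512x3 uint8, blue, green, red), "fx", "fy", "cx", "cy" (pixels), "R" (3x3) and "t" (3): a world point X has camera coordinates R X + t. Camera axes: x right, y down, z forward; pixel columns grow to the right and rows downward; lengths in m; the calibration is good to about 2 mm. A picture is of the moment at which its call begins. There is no depth.
A pose or a line that the arm cannot do raises bot.MotionError and nothing moves.
- bot.job_done(): hands the job in; it is judged then, once.
Readings, each from a call of its own:
- bot.current_clock(): time.
- bot.current_joints(): joint angles.
- bot.current_joint_vel(): joint speeds.
- bot.current_effort(): joint torques, N m.
- bot.current_ee_pos(): TCP position.
- bot.current_tool_rot(): TCP orientation.
- bot.current_contact_force(): force on the tool from outside, world axes, zero at the start.
- bot.current_ft_torque(): the same for the moment, N m.
- bot.current_opening(): opening from 0.0 (shut) to 1.0 (fully open).
- bot.current_grip_force(): force on a finger pad.
Only numpy, scipy, OpenCV 4.12 (cv2) and the standard library are available. Lean on these libraries where they do the work, as an engineer would, in place of code of your own. Each camera call takes 0.05 s, during which the arm holds its last target. There are 200 camera calls.

## Working session

There is one attempt and no reset: what is moved stays moved. The work goes in short steps, each a Python script; the robot and the scene stay as the last script left them, time stands still between calls to the robot, and variables do not carry over. Pictures are saved under pics/ and viewed, at most 10 in all, crops included, and the job is handed in when it is done.

```bash
ls; mkdir -p pics; cat > h.py <<'E'
import numpy as np, cv2
from workcell import bot
def ray(c,u,v):
    R=np.array(c["R"]);t=np.array(c["t"]);d=R.T@np.array([(u-c["cx"])/c["fx"],(v-c["cy"])/c["fy"],1.]);return -R.T@t,d
def onz(c,u,v,z):
    o,d=ray(c,u,v);return o+d*(z-o[2])/d[2]
def proj(c,X):
    p=np.array(c["R"])@np.array(X)+np.array(c["t"]);return c["fx"]*p[0]/p[2]+c["cx"],c["fy"]*p[1]/p[2]+c["cy"]
def snap(name,f):
    c=bot.read_camera(name);cv2.imwrite("pics/"+f,c["pixels"]);return c
E
python3 - <<'E'
from h import *
a=snap("scene","s0.png");b=snap("top","t0.png")
for c in(a,b):print(c["fx"],-np.array(c["R"]).T@c["t"],c["R"][2])
cv2.imwrite("pics/m0.png",cv2.resize(np.vstack([a["pixels"],b["pixels"]]),None,fx=.78,fy=.78))
print(bot.current_clock(),bot.current_tool_rot())
E
```

```text
pics
451.3591815930538 [0.0504725  0.82552759 0.50672324] [ 0.57637255 -0.6804634  -0.45250883]
469.8038603745077 [0.45720523 0.19109562 1.38196804] [ 0.09459076  0.00946438 -0.99547125]
0.1 [-3.08167678e+00 -6.02058541e-01 -7.41430660e-06]
```

View pics/s0.png

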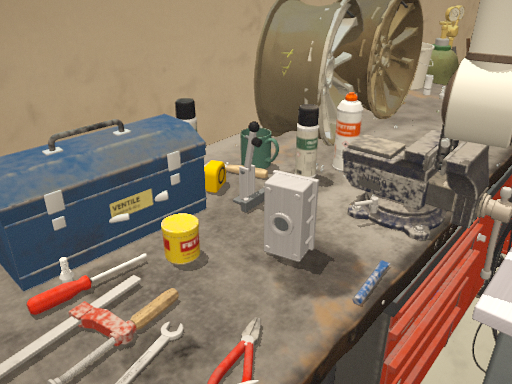

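View pics/t0.png

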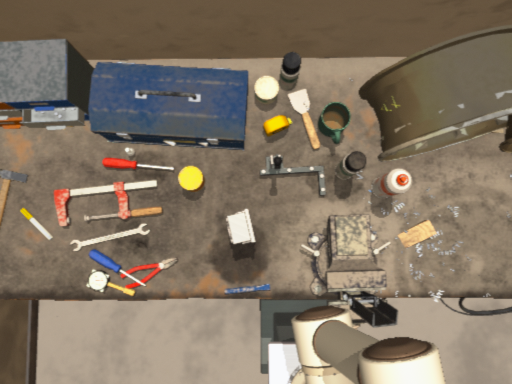

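The scene view shows the ring facing the camera, at about (285,223) on the casting. In the top view, the casting is at (241,228), the L-shaped stop spans (262..325,165..195), the tin is at (190,178) and the can cap at (354,160). I'll enlarge this region.

```bash
python3 - <<'E'
from h import *
a=cv2.imread("pics/t0.png")[145:265,170:370];b=cv2.imread("pics/s0.png")[110:270,155:355]
cv2.imwrite("pics/z0.png",cv2.resize(a,None,fx=4,fy=4,interpolation=cv2.INTER_CUBIC))
cv2.imwrite("pics/z1.png",cv2.resize(b,None,fx=3.75,fy=3.75,interpolation=cv2.INTER_CUBIC))
E
```

```text
(no output)
```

View pics/z0.png

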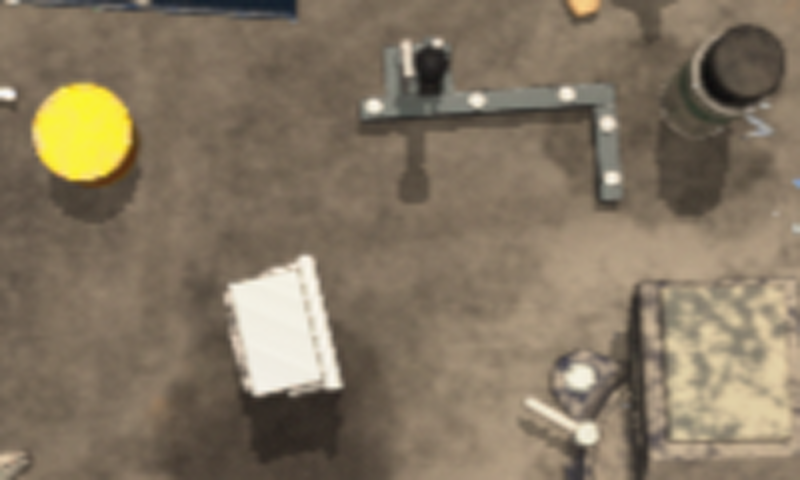

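View pics/z1.png

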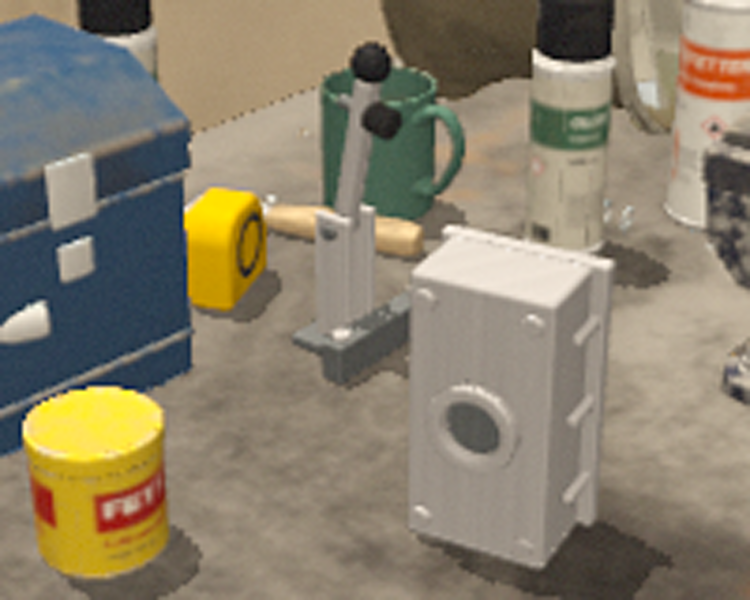

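```bash
python3 - <<'E'
from h import *
c=bot.read_camera("top");im=c["pixels"]
def Z(u,v,z):return onz(c,170+(u+.5)/4-.5,145+(v+.5)/4-.5,z).round(4)
print("cast top: flange corners",Z(312,257,.15),Z(343,387,.15),"front",Z(228,290,.15),Z(250,394,.15))
print("tin",Z(82,133,.072),"can",Z(745,62,.185))
print("fence outer corner",Z(612,85,.025),"end tip",Z(600,200,.025),Z(621,198,.025),"left end",Z(362,101,.025),Z(362,118,.025),"fence in",Z(595,106,.025))
print("knob ~",Z(432,62,.18))
hsv=cv2.cvtColor(im,cv2.COLOR_BGR2HSV)
for u,v in[(362/4+170,110/4+145),(520/4+170,99/4+145),(608/4+170,155/4+145),(500/4+170,150/4+145)]:print(hsv[int(v),int(u)])
m=cv2.inRange(hsv,(75,25,30),(125,255,160));m[:145]=0
m[:,:255]=0;m[:,332:]=0;m[205:]=0
n,l,s,_=cv2.connectedComponentsWithStats(m);k=1+s[1:,4].argmax();print(s[k])
ys,xs=np.where(l==k);P=np.array([onz(c,x,y,.025)[:2] for x,y in zip(xs,ys)])
for r in range(159,200):print(''.join('#' if l[r,q]==k else '.' for q in range(256,330)))
E
```

```text
cast top: flange corners [0.5256 0.2145 0.15  ] [0.4407 0.1947 0.15  ] front [0.5043 0.2697 0.15  ] [0.4365 0.2554 0.15  ]
tin [0.6182 0.3772 0.072 ] can [ 0.6472 -0.065   0.185 ]
fence outer corner [ 0.6564 -0.0022  0.025 ] end tip [0.5725 0.0082 0.025 ] [ 0.5738 -0.007   0.025 ] left end [0.646  0.1799 0.025 ] [0.6335 0.18   0.025 ] fence in [0.6411 0.0105 0.025 ]
knob ~ [0.6495 0.1357 0.18  ]
[ 28  26 117]
[ 27  19 132]
[ 33  19 132]
[ 16  65 137]Traceback (most recent call last):
  File "<stdin>", line 12, in <module>
ValueError: attempt to get argmax of an empty sequence
```

```bash
cat >> h.py <<'E'
from scipy.spatial.transform import Rotation as Ro
def down(yx,yy):
    y=np.array([yx,yy,0.]);y/=np.linalg.norm(y);z=np.array([0,0,-1.]);return Ro.from_matrix(np.c_[np.cross(y,z),y,z]).as_rotvec()
def st():print("t",round(bot.current_clock(),2),np.round(bot.current_ee_pos(),4),"F",np.round(bot.current_contact_force(),1))
CX=np.array([.9992,.040,0]);CY=np.array([-.040,.9992,0]);C0=np.array([.6405,.0095,0])
def cw(x,y,z):return C0+CX*x+CY*y+np.array([0,0,z])
def wc(p):d=np.array(p)-C0;return np.array([d@CX,d@CY,d[2]])
E
python3 - <<'E'
from h import *
a=bot.read_camera("scene");b=bot.read_camera("top")
o1,d1=ray(a,155+373/3.75-.4,110+62/3.75-.4);o2,d2=ray(b,170+432/4-.4,145+60/4-.4)
s=np.linalg.lstsq(np.c_[d1,-d2],o2-o1,rcond=None)[0];p,q=o1+s[0]*d1,o2+s[1]*d2
print("knob",wc((p+q)/2),p-q)
e=np.array([-.22,.975,0]);e/=np.linalg.norm(e);f=np.array([.4704,.2625,.12])
cand=[]
bot.line_to([.216,-.533,.36],max_speed=.3)
P=f+e*.045
for s in(1,-1):
    r=down(.975*s,.22*s);j=bot.inverse_kinematics(P+[0,0,.16],r);print(s,None if j is None else np.round(j,2))
    if j is not None:cand.append((np.abs(np.array(j)-bot.current_joints()).max(),s))
s=min(cand)[1];r=down(.975*s,.22*s)
bot.goto(P+[0,0,.16],r);st()
bot.set_gripper(0.0,20)
bot.line_to(P,max_speed=.2);st()
bot.line_to(P-e*.035,max_speed=.1);st()
for k in range(6):
    bot.line_to(P-e*(.045+.01*k),max_speed=.06);st()
snap("top","t1.png");snap("scene","s1.png")
E
```

```text
knob [0.01382963 0.12587891 0.18761658] [-7.62752288e-04 -6.17817844e-04 -9.44872632e-05]
1 [ 0.37  0.06  1.57 -0.    1.51  0.15]
-1 [ 0.37  0.06  1.57 -0.    1.51 -2.99]
t 3.96 [0.4609 0.3058 0.28  ] F [-0.1 -0.   0.6]
t 6.26 [0.4614 0.3068 0.1214] F [ 0.5 -0.4  0.6]
t 6.76 [0.4686 0.2721 0.1205] F [ 0.2  0.3 -0.6]
t 7.08 [0.4705 0.2626 0.1201] F [-0.6  1.6  0.8]
t 7.39 [0.4725 0.2524 0.1197] F [ 0.3  1.5 -0.2]
t 7.71 [0.4748 0.2423 0.1198] F [ 0.7 -0.3  0.8]
t 8.03 [0.4771 0.2327 0.1199] F [ 0.2  0.9 -0. ]
t 8.34 [0.4793 0.2231 0.12  ] F [ 0.3 -0.7  0.2]
t 8.66 [0.4815 0.2134 0.12  ] F [-0.   0.6  0. ]
```

```bash
python3 - <<'E'
from h import *
p=np.array(bot.current_ee_pos())
e=np.array([-.22,.975,0])
a=cv2.imread("pics/s1.png")[110:270,155:355]
b=snap("top","t2.png")["pixels"][145:265,170:370]
cv2.imwrite("pics/z2.png",np.hstack([cv2.resize(a,(400,320)),cv2.resize(b,(400,240))[:240] if 0 else cv2.copyMakeBorder(cv2.resize(b,(400,240)),0,80,0,0,0)]))
E
```

```text
(no output)
```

View pics/z2.png

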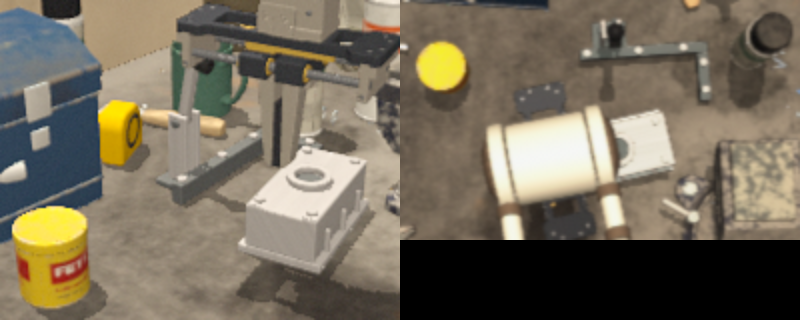

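The casting lies flat with the ring up, at top-view crop (640,145). The clamp arm is still upright. Next I'll retract the tool and measure the casting's pose.

```bash
python3 - <<'E'
from h import *
p=np.array(bot.current_ee_pos())
bot.line_to([p[0]-.03,p[1]+.08,.2],max_speed=.25)
bot.goto([.30,.36,.25],down(-CY[0]*-1,CY[1]) if 0 else bot.current_tool_rot());st()
c=snap("top","t3.png");im=c["pixels"]
hsv=cv2.cvtColor(im,cv2.COLOR_BGR2HSV)
m=cv2.inRange(hsv,(0,0,165),(180,45,255));m[:185]=0;m[260:]=0;m[:,:225]=0;m[:,318:]=0
m=cv2.morphologyEx(m,cv2.MORPH_CLOSE,np.ones((5,5)))
n,l,s,ce=cv2.connectedComponentsWithStats(m);k=1+s[1:,4].argmax();print(s[k],ce[k])
r=cv2.minAreaRect(np.argwhere(l==k)[:,::-1].astype(np.float32));B=cv2.boxPoints(r)
W=np.array([onz(c,u,v,.05) for u,v in B]);print(wc(W.mean(0)),[wc(w).round(3) for w in W])
print([np.linalg.norm(W[i]-W[i-1]).round(4) for i in range(4)])
z=cv2.resize(im[145:265,170:370],None,fx=4,fy=4,interpolation=cv2.INTER_CUBIC)
cv2.polylines(z,[((B-[170,145])*4+2).astype(int)],True,(0,0,255),1);cv2.imwrite("pics/z3.png",z)
E
```

```text
t 10.15 [0.3007 0.3591 0.2489] F [ 0.6 -0.2  0.1]
[ 250  199   58   41 1495] [278.23946488 219.0548495 ]
[-0.1348386   0.12570831  0.05      ] [array([-0.105,  0.208,  0.05 ]), array([-0.078,  0.059,  0.05 ]), array([-0.164,  0.044,  0.05 ]), array([-0.191,  0.192,  0.05 ])]
[np.float64(0.0875), np.float64(0.1518), np.float64(0.0877), np.float64(0.1508)]
```

View pics/z3.png

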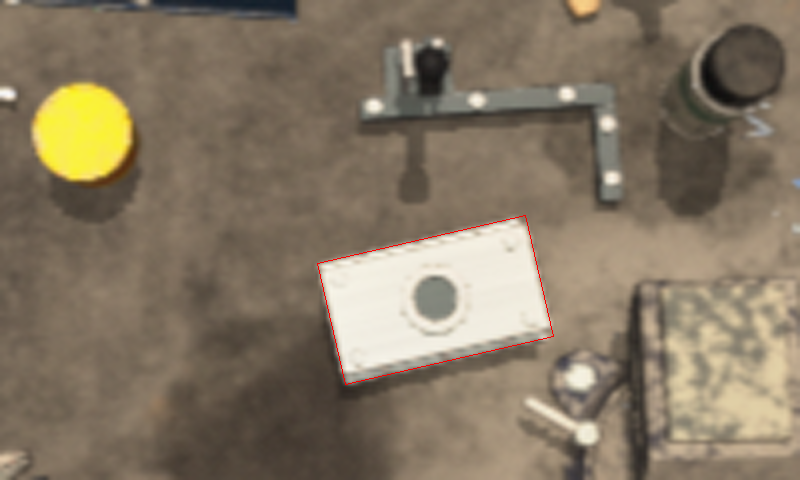

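The outline fits. The casting's centre is at (-0.135, 0.126) in the corner frame, yawed about 10°. I'll square it up and push it with two spread fingers.

```bash
cat >> h.py <<'E'
def cast(tag):
    c=snap("top",tag+".png");im=c["pixels"]
    m=cv2.inRange(cv2.cvtColor(im,cv2.COLOR_BGR2HSV),(0,0,165),(180,45,255));m[:170]=0;m[260:]=0;m[:,:225]=0;m[:,322:]=0
    m=cv2.morphologyEx(m,cv2.MORPH_OPEN,np.ones((7,7)))
    n,l,s,ce=cv2.connectedComponentsWithStats(m);k=1+s[1:,4].argmax()
    B=cv2.boxPoints(cv2.minAreaRect(np.argwhere(l==k)[:,::-1].astype(np.float32)))
    W=np.array([wc(onz(c,u,v,.055)) for u,v in B]);d=[W[1]-W[0],W[2]-W[1]];L=max(d,key=np.linalg.norm)
    print(tag,"centre",W.mean(0).round(4),"size",[np.linalg.norm(x).round(4) for x in d],"yaw",np.degrees(np.arctan2(-L[0],L[1])).round(2));cv2.imwrite("pics/"+tag+"z.png",cv2.resize(im[145:265,170:370],None,fx=4,fy=4,interpolation=cv2.INTER_CUBIC))
RF=down(*CY[:2]);RB=down(*-CY[:2])
E
python3 - <<'E'
from h import *
for r in(RF,RB):
    j=bot.inverse_kinematics(cw(-.225,.14,.12),r);print(None if j is None else np.round(j,2))
js=[(abs(bot.inverse_kinematics(cw(-.225,.14,.12),r)[5]),i) for i,r in enumerate((RF,RB)) if bot.inverse_kinematics(cw(-.225,.14,.12),r) is not None]
i=min(js)[1];R=(RF,RB)[i];print("use",i)
bot.set_gripper(.65)
bot.goto(cw(-.225,.14,.14),R)
bot.line_to(cw(-.225,.14,.007),max_speed=.15);st()
bot.line_to(cw(-.17,.14,.007),max_speed=.08);st()
bot.line_to(cw(-.115,.14,.007),max_speed=.08);st()
bot.line_to(cw(-.135,.14,.007));bot.line_to(cw(-.135,.18,.17),max_speed=.25)
bot.goto(cw(-.19,.29,.17),R)
bot.set_gripper(0.0);st()
cast("t4")
E
```

```text
[ 0.05 -0.12  2.08 -0.    1.19 -1.56]
[ 0.05 -0.12  2.08 -0.    1.19  1.58]
use 0
t 13.92 [0.4108 0.1405 0.0077] F [0.  0.5 0.1]
t 14.76 [0.4651 0.1426 0.007 ] F [-1.5  1.  -0.4]
t 15.6 [0.52   0.1446 0.0069] F [-2.  -0.3 -1.2]
t 18.21 [0.439  0.2917 0.17  ] F [ 0.2 -0.3  0.5]
t4 centre [-0.0619  0.1174  0.055 ] size [np.float64(0.1477), np.float64(0.0768)] yaw 177.3
```

```bash
python3 - <<'E'
from h import *
x=-.06
bot.goto(cw(x,.25,.12),RF)
bot.line_to(cw(x,.25,.007),max_speed=.15);st()
bot.line_to(cw(x,.19,.007),max_speed=.1);st()
y=.19
while y>.162:
    y-=.003;bot.line_to(cw(x,y,.007),max_speed=.04);F=bot.current_contact_force()
    if F[1]>11:break
print(y);st();print("tcp corner",wc(bot.current_ee_pos()))
bot.line_to(cw(x,.20,.007));bot.line_to(cw(x-.06,.24,.17),max_speed=.25)
bot.goto(cw(-.19,.27,.17),RF)
cast("t5")
E
```

```text
t 19.79 [0.5714 0.2574 0.0084] F [-0.   0.4  0.1]
t 20.54 [0.5729 0.1964 0.007 ] F [-0.8  0.6  0.5]
0.16299999999999998
t 22.79 [0.5725 0.1741 0.0071] F [-4.  19.2  1.9]
tcp corner [-0.06139013  0.16723588  0.00714443]
t5 centre [-0.061   0.0748  0.055 ] size [np.float64(0.1476), np.float64(0.0768)] yaw 177.3
```

View pics/t5z.png

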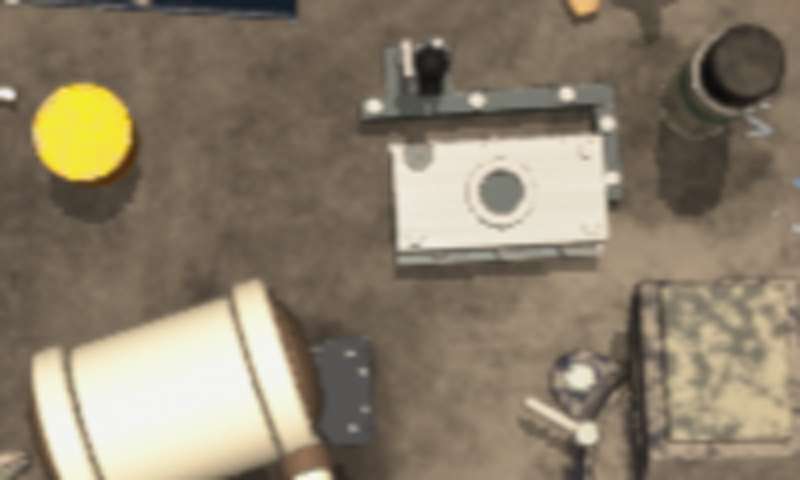

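The casting is at zoom (500,195), with its end against the end stop, about 15 mm from the fence and parallel to it. Next is the push to the fence.

```bash
python3 - <<'E'
from h import *
bot.goto(cw(-.14,.13,.17),RF);bot.set_gripper(.65)
bot.line_to(cw(-.14,.10,.10),max_speed=.25)
bot.line_to(cw(-.14,.10,.007),max_speed=.15);st()
bot.line_to(cw(-.112,.10,.007),max_speed=.08);st()
x=-.112
while x<-.088:
    x+=.002;bot.line_to(cw(x,.10,.007),max_speed=.04);F=bot.current_contact_force()
    if F[0]<-14:break
print(x);st();print("tcp corner",wc(bot.current_ee_pos()))
bot.line_to(cw(-.14,.10,.007));bot.line_to(cw(-.16,.14,.17),max_speed=.25)
bot.goto(cw(-.19,.27,.17),RF)
bot.set_gripper(0.0)
cast("t6");st()
E
```

```text
t 27.35 [0.498  0.104  0.0084] F [-1.1 -0.5  0.4]
t 27.85 [0.5244 0.1054 0.0075] F [-3.8  2.   2. ]
-0.09199999999999998
t 30.35 [0.5386 0.1063 0.0065] F [-19.8   0.8  16.9]
tcp corner [-0.09793606  0.10079808  0.00647379]
t6 centre [-0.0453  0.0754  0.055 ] size [np.float64(0.1506), np.float64(0.0741)] yaw 177.29
t 33.23 [0.4398 0.2717 0.17  ] F [-0.4 -0.6  0.1]
```

View pics/t6z.png

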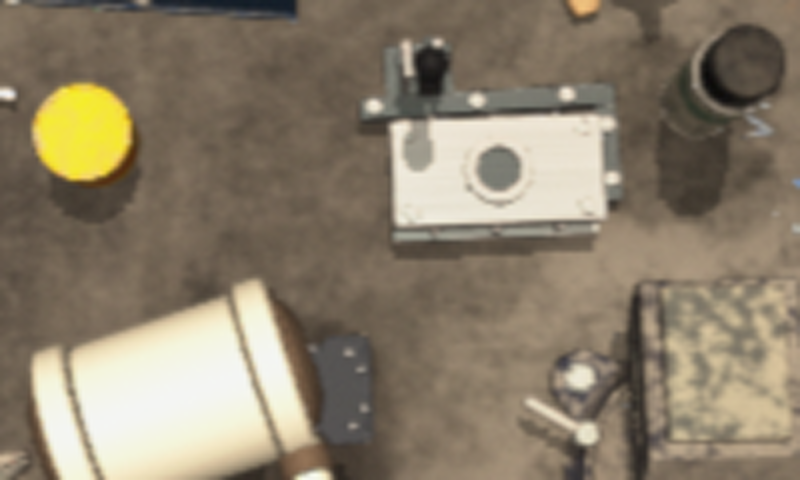

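```bash
python3 - <<'E'
from h import *
c=bot.read_camera("top");g=cv2.cvtColor(c["pixels"],cv2.COLOR_BGR2GRAY).astype(float)
def edge(lines,lo,hi,col,sign):
    out=[]
    for q in lines:
        p=(g[lo:hi,q] if col else g[q,lo:hi]);d=sign*np.diff(p);k=d.argmax();k=min(max(k,1),len(d)-2)
        w=np.clip(d[k-1:k+2],0,None);out.append((q,lo+k+.5+(w@[-1,0,1])/w.sum()))
    return np.array(out)
def fit(E,col,z,n):
    for _ in range(3):
        f=np.polyfit(E[:,0],E[:,1],1);r=abs(np.polyval(f,E[:,0])-E[:,1]);E=E[r<=max(2*np.median(r),.2)]
    q=[E[0,0],E[-1,0]];v=np.polyval(f,q)
    W=[wc(onz(c,*( (a,b) if col else (b,a)),z)) for a,b in zip(q,v)];d=W[1]-W[0]
    print(n,W[0].round(4),W[1].round(4),"slope",(np.degrees(np.arctan(d[0]/d[1]) if col else -np.arctan(d[1]/d[0]))).round(2),len(E),r.max().round(2))
fit(edge(range(281,317),168,180,1,1),1,.058,"cast far edge")
fit(edge(range(272,317),195,204,1,-1),1,.058,"cast near edge")
fit(edge(range(178,198),264,272,0,1),0,.058,"cast left end")
fit(edge(range(178,198),316,325,0,-1),0,.058,"cast right end")
fit(edge(range(285,322),160,171,1,-1),1,.025,"fence outer")
fit(edge(range(178,194),320,330,0,1),0,.025,"stop outer")
E
```

```text
cast far edge [-0.0079  0.1119  0.058 ] [-0.0079  0.0125  0.058 ] slope -0.01 33 0.21
cast near edge [-0.0821  0.1412  0.058 ] [-0.0829  0.0226  0.058 ] slope 0.39 43 0.17
cast left end [-0.0165  0.1508  0.058 ] [-0.0706  0.1518  0.058 ] slope 1.03 20 0.14
cast right end [-0.0235  0.0026  0.058 ] [-0.0776  0.002   0.058 ] slope -0.68 15 0.25
fence outer [0.0287 0.0937 0.025 ] [0.0053 0.0018 0.025 ] slope 14.27 29 2.43
stop outer [-0.0205 -0.0199  0.025 ] [-0.0641 -0.0152  0.025 ] slope 6.23 16 4.13
```

```bash
python3 - <<'E'
from h import *
K=lambda th,dx,dz:cw(.032-.108*np.cos(th)+dx,.125,.08+.108*np.sin(th)+dz)
bot.line_to(cw(-.12,.22,.29),max_speed=.3)
bot.goto(cw(.056,.125,.29),RF)
bot.line_to(cw(.056,.125,.183),max_speed=.15);st()
for th in np.arange(1.4,.74,-.08):bot.line_to(K(th,.022,-.003),max_speed=.08)
st()
p=np.array(bot.current_ee_pos())
bot.line_to(p+CX*.01+[0,0,.05],max_speed=.15)
bot.line_to(K(.75,0,.05),max_speed=.15);st()
for th in np.arange(.75,.04,-.1):bot.line_to(K(th,0,.012),max_speed=.08)
st()
z=.012+.108*np.sin(.05)
while z>0:
    z-=.0015;bot.line_to(K(0,0,z),max_speed=.03);F=bot.current_contact_force()
    if F[2]>10:break
print(z);st()
bot.line_to(K(0,0,.10),max_speed=.2)
bot.line_to(cw(-.19,.25,.2),max_speed=.3);st()
cast("t7");a=snap("scene","s7.png")["pixels"]
cv2.imwrite("pics/z7.png",np.hstack([cv2.resize(a[110:270,155:355],(400,320)),cv2.copyMakeBorder(cv2.resize(cv2.imread("pics/t7.png")[145:265,170:370],(400,240)),0,80,0,0,0)]))
E
```

```text
t 35.6 [0.6921 0.1369 0.1847] F [0.1 0.1 0.7]
t 38.08 [0.6108 0.1334 0.1511] F [-0.8 -0.5 -0.2]
t 38.92 [0.5879 0.1326 0.2026] F [ 0.5  0.6 -0.2]
t 41.53 [0.5591 0.1314 0.0965] F [ 0.8 -0.  -0.4]
0.00989775028123326
t 42.78 [0.5598 0.1314 0.0917] F [-5.6 -0.5 12.7]
t 44.1 [0.4407 0.2511 0.199 ] F [ 0.8  0.1 -1.1]
t7 centre [-0.0453  0.0754  0.055 ] size [np.float64(0.1506), np.float64(0.0741)] yaw 177.29
```

View pics/z7.png

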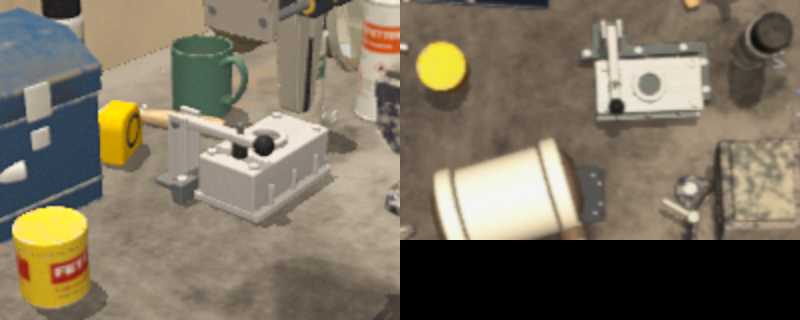

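The arm is level with its pad on the casting (knob at crop (262,145)). The fingertip stopped at z = 0.0917 with 12.7 N, which matches the knob top at level. The casting hasn't moved, so I'm handing the job in.

```bash
python3 -c "
from workcell import bot
print(bot.job_done(),bot.current_clock())"
```

```text
the job is handed in; nothing more can be done
the job is handed in; nothing more can be done
```

I handed the job in at about 44 s of the 67 s allowed, with no verdict returned: by the last pictures and force readings, the casting lies ring up and flush in the corner, the hold-down arm is level on it, and the tin and spray can have not visibly moved.

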